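Put the full tea tin back in the rocker-lid box

TASK

Open the wooden tea box by pressing down the metal tail behind its lid, so that the lid tips up. Lift the identical tea tins to feel which one is still full, put that one in the box, and put every empty tin inside the rim of the serving tray, on its floor and not on top of one another. Finish by pressing the lid fully shut over the full tin, and leave the mug, the jar and the remote control alone.

Things in the scene. Friction and masses are not known exactly. Their poses are not given: they have to be found in the camera images.
- tin_1: One of up to six outwardly identical closed square metal tea tins, 48 x 48 mm, 70 mm tall, with a paper label. Origin: centre of its underside; z points to its top, x and y square to its sides. One tin is full and weighs about 320 g; the others are empty, about 90 g each. May be absent (None from the start).
- tin_2: One of up to six outwardly identical closed square metal tea tins, 48 x 48 mm, 70 mm tall, with a paper label. Origin: centre of its underside; z points to its top, x and y square to its sides. One tin is full and weighs about 320 g; the others are empty, about 90 g each. May be absent (None from the start).
- tin_3: One of up to six outwardly identical closed square metal tea tins, 48 x 48 mm, 70 mm tall, with a paper label. Origin: centre of its underside; z points to its top, x and y square to its sides. One tin is full and weighs about 320 g; the others are empty, about 90 g each. May be absent (None from the start).
- tin_4: One of up to six outwardly identical closed square metal tea tins, 48 x 48 mm, 70 mm tall, with a paper label. Origin: centre of its underside; z points to its top, x and y square to its sides. One tin is full and weighs about 320 g; the others are empty, about 90 g each. May be absent (None from the start).
- tin_5: One of up to six outwardly identical closed square metal tea tins, 48 x 48 mm, 70 mm tall, with a paper label. Origin: centre of its underside; z points to its top, x and y square to its sides. One tin is full and weighs about 320 g; the others are empty, about 90 g each. May be absent (None from the start).
- tin_6: One of up to six outwardly identical closed square metal tea tins, 48 x 48 mm, 70 mm tall, with a paper label. Origin: centre of its underside; z points to its top, x and y square to its sides. One tin is full and weighs about 320 g; the others are empty, about 90 g each. May be absent (None from the start).
- tea_box: Heavy wooden tea box, does not move. Outside 140 mm (its x) x 170 mm (its y), rim 92 mm high, walls 8 mm, floor 6 mm thick; inside 124 x 154 mm, high enough for a standing tin under the shut lid. Origin: centre of its underside, z up. The lid's hinge is above its +x wall (80 mm high) and the lid's metal tail sticks out beyond that wall.
- lid (a joint): Angle of the one-piece rocker lid: 0 shut (flush inside the rim, no edge to grip) to 1.5 rad fully open, almost upright. Stiff hinge: stays where left, needs 0.2 to 0.3 N m. A wooden plate 127 x 150 x 8 mm on one side of the hinge, a metal tail 90 x 50 x 5 mm on the other. Tail down = lid up. Shut, the tail slopes up outwards at 43 degrees; fully open, down outwards at 43 degrees.
- lid_hinge (a point): Middle of the lid's hinge line, in the tea box's frame at x = +70 mm, y = 0, z = 88 mm. Its axes turn with the lid: y is the hinge line (the same as the box's y), -x points along the plate to its free edge, z is the plate's upper side (top face 4 mm above the hinge line when shut).
- tail_end (a point): Middle of the outer end of the lid's metal tail, 90 mm from the hinge line; with the lid shut 66 mm beyond the hinge and 61 mm above it.
- lid_free_edge (a point): Middle of the lid plate's free edge, on its upper face, 127 mm from the hinge line.
- tray: Wooden serving tray that does not move: 300 mm (its x) x 200 mm (its y), floor 6 mm thick, rim 25 mm high and 8 mm thick. Origin: centre of its underside, z up.
- mug: Bystander: wide green mug, 110 mm across and 75 mm high, on a black coaster. Origin: centre of its underside.
- jar: Bystander: jar with a red cap, 80 mm across and 100 mm high. Origin: centre of its underside.
- remote: Bystander: black remote control, 45 x 170 x 18 mm, lying flat. Origin: centre of its underside.
Things that resemble listed ones, but are neither listed nor needed, are in the scene too. What is shaped like the tin_4 but pink or red is not meant. What is shaped like the tin_2 but orange is not meant.

How it is judged:
On the way, in this order (a step that is already met when the one before it is completed fails the run):
1. the lid is tipped open (value of joint lid above 1.15 rad), for 0.2 s.
2. the full tin is in the tea box (x of tin_3 in the frame of tea_box between -0.062 and 0.062 m and y of tin_3 in the frame of tea_box between -0.077 and 0.077 m and z of tin_3 in the frame of tea_box between 0 and 0.06 m), for 0.2 s.
At the end, for the whole second after the job is handed in: The full tin is inside the tea box and the lid is shut (angle under 0.07 rad); every empty tin lies or stands on the tray's floor within its rim (its underside's centre inside the rim and under 50 mm above the tray's underside) (all of step 2 and value of joint lid below 0.07 rad and x of tin_1 in the frame of tray between -0.142 and 0.142 m and y of tin_1 in the frame of tray between -0.092 and 0.092 m and z of tin_1 in the frame of tray between 0 and 0.05 m and x of tin_2 in the frame of tray between -0.142 and 0.142 m and y of tin_2 in the frame of tray between -0.092 and 0.092 m and z of tin_2 in the frame of tray between 0 and 0.05 m and x of tin_4 in the frame of tray between -0.142 and 0.142 m and y of tin_4 in the frame of tray between -0.092 and 0.092 m and z of tin_4 in the frame of tray between 0 and 0.05 m and x of tin_5 in the frame of tray between -0.142 and 0.142 m and y of tin_5 in the frame of tray between -0.092 and 0.092 m and z of tin_5 in the frame of tray between 0 and 0.05 m and x of tin_6 in the frame of tray between -0.142 and 0.142 m and y of tin_6 in the frame of tray between -0.092 and 0.092 m and z of tin_6 in the frame of tray between 0 and 0.05 m); the robot touches nothing.
It fails at once if the mug is pushed more than 30 mm or tipped (distance of mug from where it was at the start of the episode above 0.03 m or angle between mug's own z axis and vertical above 0.35 rad).
It fails at once if the jar is pushed more than 30 mm or tipped (distance of jar from where it was at the start of the episode above 0.03 m or angle between jar's own z axis and vertical above 0.35 rad).
It fails at once if the remote is pushed more than 30 mm or tipped (distance of remote from where it was at the start of the episode above 0.03 m or angle between remote's own z axis and vertical above 0.35 rad).
Of tin_1, tin_2, tin_4, tin_5, tin_6 only 3 to 5 are there at a start; the rules pass over those that are not, and their reading is None.
At some moment in a run one of tin_1, tin_2, tin_3, tin_4, tin_5, tin_6 may be knocked a few centimetres aside while the robot is not near it.
Once in a run the grip may slacken for a moment while it holds something.
It also fails if it takes over 210 s, if anything falls off the work surface, if the arm or the gripper's body presses on something with over 40 N, if the wrist force passes 120 N, or if a joint passes its speed limit or range.

ROBOT

A 6-joint arm with a two-finger parallel gripper is mounted at the origin on the work surface. World frame = base frame: x ahead of the robot, y to its left, z up, the work surface at z = 0. Lengths are in m, angles in rad, forces in N, time in s.
With the tool pointing down it reaches from about 0.325 to 0.925 m from the base axis. Payload 3.1 kg.
Tool frame: the origin (TCP) lies between the finger pads; the fingertips stand 8 mm ahead of it and the grasp point (between the pads) lies 11 mm behind it; z points along the fingers, y is the direction in which the jaws open and shut (so a half turn about z gives the same grasp; the last joint's range is limited). The gripper opens to 85 mm and grips with 20 to 120 N. Pads are 22 mm wide; open, the fingers measure 114 mm over their backs; the gripper's body (76 mm by 85 mm) begins 54 mm behind the grasp point. The pads swing forward as they close: fully open they stand 13 mm farther back than shut.
Start: joints at [-1.306, 0.217, 1.613, -0, 1.311, -0.112], TCP at [0.23, -0.581, 0.239] pointing down, gripper open.
Joint ranges: [-2.75, 2.75], [-0.78, 2.1], [0.31, 2.55], [-1.13, 4.27], [0.13, 2.63], [-2.58, 2.58]. Speed limits (rad/s): [2.79, 2.79, 3.14, 3.14, 3.14, 3.14].

INTERFACE

Orientations are given as a unit quaternion [x, y, z, w].
In Python, from workcell import robot gives the robot as it stands. The module is installed in compiled form; this text tells all that it offers.
- The arm moves only by the tool play_rows, never from a script. Its arguments are lists of equal length, an entry for each row: "translation": the shift along the tool's x, y, z in mm, a list of three; "yaw": the turn about the tool's z in degrees. In form: {"translation": [[x, y, z], ...], "yaw": [yaw, ...]}. A call has 1 to 10 rows; each row shifts and turns the commanded pose from where the row before left it, along the tool's axes as they then stand; what a row does not reach is not made up. A row lasts 1/10 s, in which the tool goes at most 50 mm and 8.59 degrees, less where a joint would pass 70% of its speed; a pose out of reach is approached as far as the arm can. A call is refused whole if a number of a shift passes 50 or a number of a turn 8.59, either way. A call with a gripper value outside its range is refused whole. "hand" is the finger opening in mm, from 0 to 85.4, set as the call begins (left out, the last holds). The fingers move at their own pace and stop on an object; the grip force is fixed at half the most. Time passes only in rows, so rows that do not move let the fingers close. It gives the time, the measured TCP pose, the force and the opening at its end, in the units of the state.
- robot.get_state(): the state, without advancing time (a new reading comes with each control period).
- robot.capture(name): name is "scene" or "top" or "wrist"; returns (picture, depth): 420x560x3 uint8, red, green, blue; 420x560 float32, m along the optical axis (not along the pixel's ray), 0 where there is no reading.
- robot.calibration(name): a dict with "mtx" (3x3 intrinsics, pixels), "R" (3x3) and "t" (3): a world point X has camera coordinates R X + t; the wrist camera has in their place "hand_eye" (4x4, takes a point from camera to tool coordinates, whose origin is the TCP and whose axes are the flange's). Camera axes: x right, y down, z forward; pixel columns grow to the right and rows downward; lengths in m; the calibration is good to about 2 mm. A picture is of the moment at which its call begins: read the wrist's pose just before it. calibration takes no time and is no camera call.
- robot.finish_job(): hands the job in, once; it reports no verdict.
The state is a dict: "time_s": time; "joint_pos": joint angles; "qd": joint speeds; "joint_torque": joint torques, N m; "tool_pos": TCP position; "tool_rot": TCP orientation; "contact_force": force on the tool from outside, world axes, zero at the start; "moment": the same for the moment, N m; "finger_gap": finger opening in m.
Only numpy, scipy, OpenCV 4.12 (cv2) and the standard library are available. Lean on these libraries where they do the work, as an engineer would, in place of code of your own. Each camera call takes 0.05 s, during which the arm holds its last target. There are 200 camera calls.

## Working session

There is one attempt and no reset: what is moved stays moved. The work goes in short steps, Python scripts to look and compute and a tool call to move; the robot and the scene stay as the last step left them, time stands still between calls to the robot, and variables do not carry over. Pictures are saved under pics/ and viewed, about 12 in all and at most 16, crops included, and the job is handed in when it is done.

Besides the shell and the picture viewer there is one more tool, called after "Call:" by a JSON object that holds its "fn" and its "kwargs", one argument or row to a line. play_rows: Moves the arm, as the interface text tells. Its arguments: {"type":"object","properties":{"translation":{"type":"array","items":{"type":"array","items":{"type":"number"}}},"yaw":{"type":"array","items":{"type":"number"}},"hand":{"type":"number"}},"required":["translation","yaw"]}

```bash
mkdir -p pics && cat > h.py <<'E'
import numpy as np, cv2
from workcell import robot
from scipy.spatial.transform import Rotation as Ro
def save(n,im,s=1): cv2.imwrite('pics/'+n,cv2.cvtColor(cv2.resize(im,None,fx=s,fy=s,interpolation=cv2.INTER_NEAREST),cv2.COLOR_RGB2BGR))
def cloud(name,depth):
    c=robot.calibration(name);K=np.array(c['mtx']);h,w=depth.shape
    u,v=np.meshgrid(np.arange(w),np.arange(h))
    P=np.stack([(u-K[0,2])/K[0,0]*depth,(v-K[1,2])/K[1,1]*depth,depth],-1)
    return (P-np.array(c['t']))@np.array(c['R'])
def st():
    s=robot.get_state();y=Ro.from_quat(s['tool_rot']).as_matrix()
    print('t',round(s['time_s'],2),'p',np.round(s['tool_pos'],4),'x',np.round(y[:,0],3),'y',np.round(y[:,1],3),'z',np.round(y[:,2],3),'F',np.round(s['contact_force'],1),'gap',round(s['finger_gap'],4),'q6',np.round(s['joint_pos'],2));return s
E
python3 - <<'E'
from h import *
st()
for n in('top','scene'):
    im,d=robot.capture(n);save(n+'0.png',im,1.4);np.save(n+'.npy',d);np.save(n+'i.npy',im)
    c=robot.calibration(n);print(n,np.round(c['mtx'],1),np.round(-np.array(c['R']).T@np.array(c['t']),3),(d==0).mean())
E
```

```text
t 0.0 p [ 0.2298 -0.5804  0.2379] x [0.93  0.368 0.   ] y [ 0.368 -0.93  -0.002] z [-0.001  0.002 -1.   ] F [ 0.1 -0.7  0.2] gap 0.0853 q6 [-1.31  0.22  1.61  0.    1.31 -0.11]
top [[403.3   0.  280.8]
 [  0.  403.3 209. ]
 [  0.    0.    1. ]] [ 0.397 -0.027  1.079] 0.003971088435374149
scene [[496.5   0.  279.2]
 [  0.  496.5 206.4]
 [  0.    0.    1. ]] [1.12  0.897 0.878] 0.010089285714285714
```

View pics/top0.png

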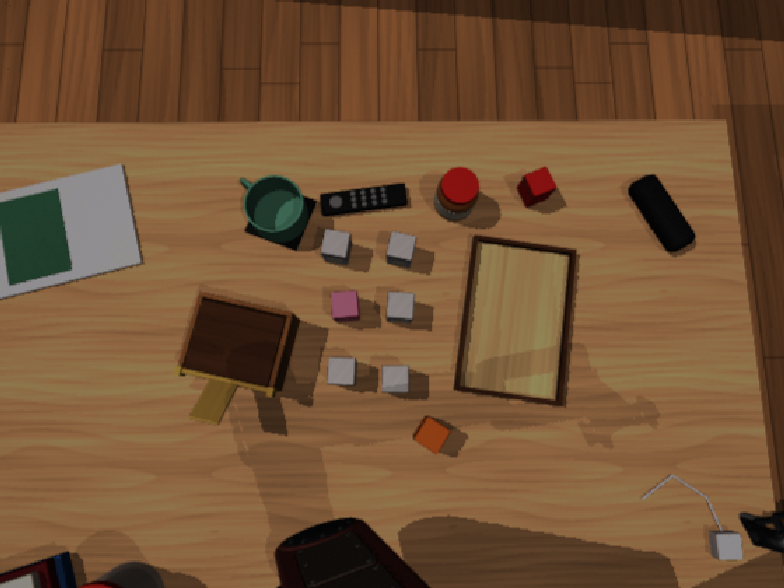

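View pics/scene0.png

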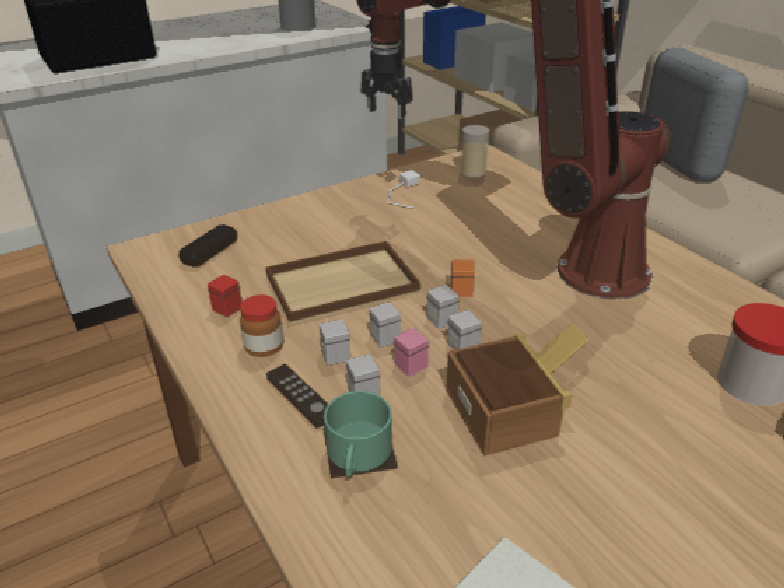

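The top view (shown at 1.4x) has five grey tins at (336,245), (402,248), (400,306), (342,371) and (395,379). The pink (345,305), orange (433,434) and red (537,186) boxes are decoys. The white plug at (727,545) has a cord and isn't a tin. The box is at (240,340) with its tail towards the robot at (213,400), and the tray is at (517,320).

```bash
cat >> h.py <<'E'
def rects(mask,P,zlo,zhi,amin=80):
    out=[]
    m=(mask&(P[...,2]>zlo)&(P[...,2]<zhi)).astype(np.uint8)
    n,l,s,c=cv2.connectedComponentsWithStats(m)
    for i in range(1,n):
        if s[i,4]<amin: continue
        Q=P[l==i]; r=cv2.minAreaRect((Q[:,:2]*1000).astype(np.float32))
        out.append((np.round(c[i]),s[i,4],np.round(r[0],1),np.round(r[1],1),round(r[2],1),np.round(np.median(Q[:,2]),4)))
    return out
def tins(im,d):
    hsv=cv2.cvtColor(im,cv2.COLOR_RGB2HSV);P=cloud('top',d)
    return [r for r in rects((hsv[...,1]<60)&(hsv[...,2]>90),P,.02,.2) ]
E
python3 - <<'E'
from h import *
im=np.load('topi.npy');d=np.load('top.npy');P=cloud('top',d)
hsv=cv2.cvtColor(im,cv2.COLOR_RGB2HSV)
print('grey');[print(*r) for r in rects((hsv[...,1]<60)&(hsv[...,2]>80),P,.06,.08)]
print('all high');A=np.ones(d.shape,bool)
[print(*r) for r in rects(A,P,.012,.3)]
print('rimtray');[print(*r) for r in rects(A,P,.018,.032)]
print('box top');[print(*r) for r in rects(A,P,.08,.11)]
Q=P[270:302,130:165]; 
m=(P[...,2]>.1)&(np.indices(d.shape)[1]<175)&(np.indices(d.shape)[0]>265)&(np.indices(d.shape)[0]<305)
print('tail',P[m].min(0),P[m].max(0)); q=P[m];print(np.round(q[np.argsort(q[:,2])[-12:]],3))
E
```

```text
grey
[239. 173.] 314 [672.6  57.9] [46.7 46.9] 78.6 0.0685
[286. 175.] 314 [666.7 -64.2] [47.3 47.1] 75.3 0.0686
[285. 218.] 332 [555.1 -61.2] [47.4 46.7] 83.3 0.0685
[243. 265.] 354 [438.1  46.2] [45.  47.3] 90.0 0.0683
[281. 270.] 349 [423.2 -48.1] [44.8 44.3] 89.2 0.0685
[ 13. 416.] 163 [102.8 575.8] [55.1 19.5] 89.5 0.0725
all high
[383. 133.] 504 [ 788.2 -329.3] [49.1 49.8] 23.7 0.0669
[326. 138.] 927 [ 767.3 -170.9] [76.1 74.5] 32.2 0.0966
[195. 147.] 976 [751.9 172.3] [126.  108.5] 13.6 0.0547
[472. 152.] 1335 [ 738.6 -577.6] [159.3  60.7] 28.3 0.0366
[259. 142.] 934 [775.4   7.3] [ 45.6 169.5] 7.3 0.0166
[239. 176.] 446 [671.4  58. ] [48.8 49.6] 79.2 0.0676
[285. 178.] 418 [665.1 -64. ] [48.1 49.5] 76.7 0.0678
[370. 227.] 1369 [ 534.6 -282.9] [201.3 300.8] 80.8 0.0232
[167. 251.] 5119 [458.1 237.4] [174.3 209. ] 76.5 0.0925
[246. 218.] 410 [557.2  40.5] [48.9 48.1] 3.4 0.0676
[285. 219.] 402 [554.4 -60.3] [48.1 49.1] 84.7 0.0681
[243. 265.] 401 [437.2  46.4] [48.1 48.3] 85.9 0.0682
[281. 270.] 379 [422.3 -48. ] [44.9 47.3] 89.2 0.0684
[307. 310.] 432 [ 324.2 -112.2] [48.2 48.
[... 424 characters left out ...]
] 1221 [ 534.6 -282.9] [201.3 300.8] 80.8 0.0235
[520. 390.] 365 [ 121.5 -638.7] [46.3 44.1] 89.3 0.0263
[ 43. 408.] 181 [103.7 529.4] [60.8 24.7] 30.1 0.0269
box top
[327. 133.] 585 [ 770.8 -171.9] [67.4 68.6] 66.7 0.0984
[166. 247.] 4262 [477.9 232.6] [174.  168.3] 76.5 0.0925
[ 84. 415.] 125 [104.2 406.5] [64.5 10.3] 76.4 0.0927
tail [ 0.35165053 -0.02703587  0.10007493] [0.41712828 0.28631051 1.07924367]
[[ 0.397 -0.027  1.079]
 [ 0.397 -0.027  1.079]
 [ 0.397 -0.027  1.079]
 [ 0.397 -0.027  1.079]
 [ 0.397 -0.027  1.079]
 [ 0.397 -0.027  1.079]
 [ 0.397 -0.027  1.079]
 [ 0.397 -0.027  1.079]
 [ 0.397 -0.027  1.079]
 [ 0.397 -0.027  1.079]
 [ 0.397 -0.027  1.079]
 [ 0.397 -0.027  1.079]]
```

Call:
{"fn": "play_rows", "kwargs": {
  "translation": [
    [0, 0, 0],
    [0, 0, 0],
    [0, 0, 0],
    [0, 0, 0],
    [0, 0, 0],
    [0, 0, 0],
    [0, 0, 0],
    [0, 0, 0]
  ],
  "yaw": [-8.55, -8.55, -8.55, -8.55, -8.55, -8.55, -8.55, -8.55],
  "hand": 0
}}

```text
time_s: 0.9
tool_pos: [0.2299, -0.5807, 0.2385]
tool_rot: [0.705, 0.709, 0.0, -0.001]
contact_force: [0.9, -0.9, -0.0]
finger_gap: -0.0001
```

```bash
python3 - <<'E'
from h import *
st()
im=np.load('topi.npy');d=np.load('top.npy');P=cloud('top',d)
ok=d>0
u=np.array([.9724,-.2334]);v=np.array([.2334,.9724])  # box -x, box y
c=np.array([.4917,.2293])
A=(P[...,:2]-c)@u; B=(P[...,:2]-c)@v; Z=P[...,2]
rim=ok&(Z>.087)&(Z<.1)&(abs(A)<.085)&(abs(B)<.1)
print('rim far/near',np.percentile(A[rim],[0.2,99.8]),'sides',np.percentile(B[rim],[.2,99.8]))
t=ok&(A<-.078)&(A>-.16)&(abs(B)<.06)&(Z>.07)
for a in np.arange(-.145,-.07,.01):
    k=t&(abs(A-a)<.005)
    if k.any(): print(round(a,3),k.sum(),np.round(np.median(Z[k]),4),np.round([B[k].min(),B[k].max()],4))
hi=ok&(Z>.099)&(abs(A)<.085)&(abs(B)<.1);print('above rim',hi.sum(),np.median(A[hi]) if hi.any() else 0)
E
```

```text
t 0.9 p [ 0.2299 -0.5807  0.2385] x [-0.006  1.     0.001] y [ 1.     0.006 -0.   ] z [-0.     0.001 -1.   ] F [ 0.9 -0.9 -0. ] gap -0.0001 q6 [-1.31  0.22  1.61  0.    1.31 -1.31]
rim far/near [-0.08179094  0.06914111] sides [-0.0853718   0.08513587]
-0.135 98 0.1442 [-0.0252  0.0254]
-0.125 108 0.1367 [-0.0246  0.0247]
-0.115 105 0.1281 [-0.025   0.0257]
-0.105 101 0.1191 [-0.0248  0.0247]
-0.095 98 0.1109 [-0.0252  0.0247]
-0.085 94 0.1023 [-0.0252  0.0242]
-0.075 20 0.0977 [-0.0237  0.0228]
above rim 50 -0.08170377041154382
```

Call:
{"fn": "play_rows", "kwargs": {
  "translation": [
    [40, 30, 0],
    [40, 25, 0],
    [40, 25, 0],
    [45, 20, 0],
    [45, 20, 0],
    [45, 20, 0],
    [45, 15, 0],
    [45, 15, 0],
    [45, 10, 0],
    [45, 10, 0]
  ],
  "yaw": [0, 0, 0, 0, 0, 0, 0, 0, 0, 0]
}}

```text
time_s: 1.9
tool_pos: [0.4199, -0.1442, 0.2389]
tool_rot: [0.707, 0.707, 0.0, -0.0]
contact_force: [1.0, 0.4, 0.2]
finger_gap: -0.0001
```

Call:
{"fn": "play_rows", "kwargs": {
  "translation": [
    [45, 0, 0],
    [45, -5, 0],
    [45, -5, 0],
    [45, -5, 0],
    [45, -5, 0],
    [45, -5, 0],
    [45, -5, 0],
    [40, -5, 0],
    [0, 0, 0]
  ],
  "yaw": [0, 0, 0, 0, 0, 0, 0, 0, 0]
}}

```text
time_s: 2.8
tool_pos: [0.3837, 0.2126, 0.239]
tool_rot: [0.705, 0.709, 0.0, -0.001]
contact_force: [-0.0, 0.0, 1.0]
finger_gap: 0.0
```

Call:
{"fn": "play_rows", "kwargs": {
  "translation": [
    [0, 0, 0],
    [0, 0, 0],
    [42, -25, 0],
    [0, 0, 40],
    [0, 0, 30],
    [0, 0, 10],
    [0, 0, 10],
    [0, 0, 10],
    [0, 0, 10]
  ],
  "yaw": [6.75, 6.75, 0, 0, 0, 0, 0, 0, 0]
}}

```text
time_s: 3.7
tool_pos: [0.3732, 0.2561, 0.1314]
tool_rot: [0.786, 0.619, 0.003, 0.001]
contact_force: [-0.9, -0.1, 5.8]
finger_gap: -0.0001
```

```bash
python3 - <<'E'
from h import *
st()
E
```

```text
t 3.7 p [0.3732 0.2561 0.1314] x [0.235 0.972 0.003] y [ 0.972 -0.235  0.004] z [ 0.005  0.002 -1.   ] F [-0.9 -0.1  5.8] gap -0.0001 q6 [ 0.45 -0.03  2.1   0.    1.07  0.68]
```

Call:
{"fn": "play_rows", "kwargs": {
  "translation": [
    [0, -2, 10],
    [0, -2, 10],
    [0, -2, 10],
    [0, -2, 10],
    [0, -2, 10],
    [0, 0, 10],
    [0, 0, 5]
  ],
  "yaw": [0, 0, 0, 0, 0, 0, 0]
}}

```text
time_s: 4.4
tool_pos: [0.3625, 0.2582, 0.0649]
tool_rot: [0.786, 0.619, 0.001, 0.0]
contact_force: [0.4, 0.0, 4.4]
finger_gap: -0.0003
```

Call:
{"fn": "play_rows", "kwargs": {
  "translation": [
    [0, 0, 3],
    [0, 0, 3],
    [0, 0, 0]
  ],
  "yaw": [0, 0, 0]
}}

```text
time_s: 4.7
tool_pos: [0.3605, 0.2576, 0.0579]
tool_rot: [0.785, 0.619, -0.001, -0.0]
contact_force: [0.2, -0.4, 0.2]
finger_gap: 0.0001
```

Call:
{"fn": "play_rows", "kwargs": {
  "translation": [
    [0, 0, 3],
    [0, 0, 3],
    [0, 0, 0]
  ],
  "yaw": [0, 0, 0]
}}

```text
time_s: 5.0
tool_pos: [0.3603, 0.2576, 0.0517]
tool_rot: [0.785, 0.619, -0.001, -0.0]
contact_force: [-0.1, -0.1, 0.2]
finger_gap: 0.0001
```

```bash
cat >> h.py <<'E'
BC=np.array([.4917,.2293]);BU=np.array([.9724,-.2334]);BV=np.array([.2334,.9724])
def lid():
    im,d=robot.capture('scene');P=cloud('scene',d);ok=d>0
    A=(P[...,:2]-BC)@BU;B=(P[...,:2]-BC)@BV;Z=P[...,2]
    k=ok&(abs(B)<.065)&(Z>.11)&(A<.065)&(A>-.09)&(np.hypot(A+.07,Z-.088)<.135)
    print('n',k.sum())
    if k.sum()>30: print('lid angle',np.percentile(np.arctan2(Z[k]-.088,A[k]+.07),[10,50,90]).round(3),'maxZ',Z[k].max().round(3))
    return im
E
python3 - <<'E'
from h import *
st();save('s1.png',lid(),1.4)
E
```

```text
t 5.0 p [0.3603 0.2576 0.0517] x [ 0.234  0.972 -0.001] y [ 0.972 -0.234 -0.001] z [-0.001 -0.    -1.   ] F [-0.1 -0.1  0.2] gap 0.0001 q6 [0.46 0.09 2.16 0.   0.89 0.7 ]
n 997
lid angle [1.333 1.393 1.42 ] maxZ 0.217
```

View pics/s1.png

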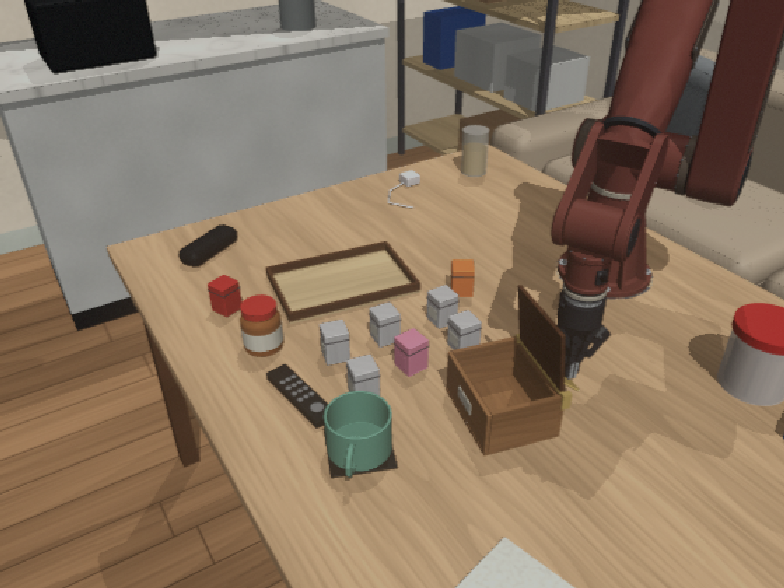

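Side view: the lid is upright at (540,335) and the box interior is visible. The lid measures about 1.4 rad or more. Next I retreat and go to the tin at (438, 46) mm.

Call:
{"fn": "play_rows", "kwargs": {
  "translation": [
    [0, -5, -30],
    [0, 0, -45],
    [0, 0, -45],
    [0, 0, -45],
    [0, 0, -35],
    [0, 0, 0],
    [0, 0, 0]
  ],
  "yaw": [0, 0, 0, 0, 0, -6.75, -6.75],
  "hand": 80
}}

```text
time_s: 5.75
tool_pos: [0.3566, 0.2593, 0.2538]
tool_rot: [0.705, 0.709, 0.001, 0.001]
contact_force: [0.0, 0.2, -0.9]
finger_gap: 0.0799
```

Call:
{"fn": "play_rows", "kwargs": {
  "translation": [
    [-45, 10, 0],
    [-45, 20, 0],
    [-45, 20, 0],
    [-45, 20, 0],
    [-35, 10, 0],
    [0, 0, 40],
    [0, 0, 40],
    [0, 0, 30],
    [0, 0, 0]
  ],
  "yaw": [0, 0, 0, 0, 0, 0, 0, 0, 0]
}}

```text
time_s: 6.65
tool_pos: [0.4308, 0.044, 0.1369]
tool_rot: [0.707, 0.707, -0.004, -0.005]
contact_force: [-1.1, -0.2, -0.1]
finger_gap: 0.0802
```

```bash
python3 - <<'E'
from h import *
st();lid()
im,d=robot.capture('top')
for r in tins(im,d): print(*r)
E
```

```text
t 6.65 p [0.4308 0.044  0.1369] x [0.001 1.    0.001] y [ 1.    -0.001 -0.013] z [-0.013  0.001 -1.   ] F [-1.1 -0.2 -0.1] gap 0.0802 q6 [-0.06 -0.07  2.13 -0.    1.1  -0.06]
n 1001
lid angle [1.327 1.393 1.42 ] maxZ 0.217
[239. 173.] 312 [673.   57.8] [46.8 47.1] 79.8 0.0685
[286. 175.] 313 [666.1 -64.4] [46.6 47.2] 75.5 0.0684
[285. 218.] 329 [554.9 -60.7] [46.8 47.2] 85.7 0.0683
[281. 271.] 249 [423.3 -48.2] [42.1 47.1] 2.5 0.0683
[520. 390.] 330 [ 121.2 -639.5] [44.6 43. ] 89.9 0.0264
[ 13. 416.] 162 [102.3 576.6] [19.1 55.3] 0.4 0.0728
```

Call:
{"fn": "play_rows", "kwargs": {
  "translation": [
    [2, 1.5, 40],
    [0, 0, 35],
    [0, 0, 20],
    [0, 0, 5],
    [0, 0, 0]
  ],
  "yaw": [0, 0, 0, 0, 0]
}}

```text
time_s: 7.25
tool_pos: [0.4388, 0.0461, 0.0435]
tool_rot: [0.707, 0.707, 0.001, 0.001]
contact_force: [-0.3, 0.3, 0.6]
finger_gap: 0.0796
```

Call:
{"fn": "play_rows", "kwargs": {
  "translation": [
    [0, 0, 0],
    [0, 0, 0],
    [0, 0, 0],
    [0, 0, 0],
    [0, 0, 0]
  ],
  "yaw": [0, 0, 0, 0, 0],
  "hand": 20
}}

```text
time_s: 7.75
tool_pos: [0.4398, 0.0458, 0.0445]
tool_rot: [0.707, 0.707, 0.001, 0.002]
contact_force: [-0.5, 0.3, 6.5]
finger_gap: 0.0478
```

Call:
{"fn": "play_rows", "kwargs": {
  "translation": [
    [0, 0, -10],
    [0, 0, -20],
    [0, 0, -20],
    [0, 0, -10],
    [0, 0, 0],
    [0, 0, 0],
    [0, 0, 0],
    [0, 0, 0]
  ],
  "yaw": [0, 0, 0, 0, 0, 0, 0, 0]
}}

```text
time_s: 8.55
tool_pos: [0.4365, 0.046, 0.1012]
tool_rot: [0.707, 0.707, -0.001, -0.001]
contact_force: [0.1, -0.4, -1.2]
finger_gap: 0.0472
```

```bash
python3 - <<'E'
from h import *
st()
E
```

```text
t 8.55 p [0.4365 0.046  0.1012] x [0. 1. 0.] y [ 1.    -0.    -0.002] z [-0.002  0.    -1.   ] F [ 0.1 -0.4 -1.2] gap 0.0472 q6 [-0.06 -0.01  2.15 -0.    1.01 -0.05]
```

Call:
{"fn": "play_rows", "kwargs": {
  "translation": [
    [0, 0, -25],
    [0, 0, -20],
    [-30, 0, 0],
    [-45, 5, 0],
    [-45, 5, 0],
    [-45, 5, 0],
    [-45, 5, 0],
    [-45, 5, 0],
    [-45, 2, 0],
    [-45, 0, 0]
  ],
  "yaw": [0, 0, 0, 0, 0, 0, 0, 0, 0, 0]
}}

```text
time_s: 9.55
tool_pos: [0.464, -0.3006, 0.1462]
tool_rot: [0.707, 0.707, 0.0, -0.001]
contact_force: [1.2, 0.8, -0.4]
finger_gap: 0.0473
```

Call:
{"fn": "play_rows", "kwargs": {
  "translation": [
    [-18, 0, 0],
    [0, 0, 0],
    [0, 0, 0],
    [0, 0, 0]
  ],
  "yaw": [0, 0, 0, 0]
}}

```text
time_s: 9.95
tool_pos: [0.4641, -0.3151, 0.1465]
tool_rot: [0.707, 0.707, 0.0, -0.001]
contact_force: [0.6, 0.4, -1.2]
finger_gap: 0.0473
```

```bash
python3 - <<'E'
from h import *
st()
E
```

```text
t 9.95 p [ 0.4641 -0.3151  0.1465] x [-0.001  1.     0.002] y [ 1.     0.001 -0.001] z [-0.001  0.002 -1.   ] F [ 0.6  0.4 -1.2] gap 0.0473 q6 [-0.72  0.18  1.84  0.    1.12 -0.72]
```

Call:
{"fn": "play_rows", "kwargs": {
  "translation": [
    [0, 0, 35],
    [0, 0, 30],
    [0, 0, 20],
    [0, 0, 8],
    [0, 0, 1],
    [0, 0, 0]
  ],
  "yaw": [0, 0, 0, 0, 0, 0]
}}

```text
time_s: 10.55
tool_pos: [0.4652, -0.3168, 0.0542]
tool_rot: [0.707, 0.707, 0.0, 0.001]
contact_force: [0.6, -0.2, -0.9]
finger_gap: 0.0473
```

Call:
{"fn": "play_rows", "kwargs": {
  "translation": [
    [0, 0, 0],
    [0, 0, 0],
    [0, 0, 0],
    [0, 0, -15],
    [0, 0, -40],
    [0, 0, -40],
    [0, 0, 0]
  ],
  "yaw": [0, 0, 0, 0, 0, 0, 0],
  "hand": 75
}}

```text
time_s: 11.25
tool_pos: [0.4687, -0.3208, 0.1569]
tool_rot: [0.707, 0.707, 0.0, 0.008]
contact_force: [0.9, -0.3, 0.6]
finger_gap: 0.075
```

Call:
{"fn": "play_rows", "kwargs": {
  "translation": [
    [45, -7, 0],
    [45, -7, 0],
    [45, -7, 0],
    [45, -7, 0],
    [45, -7, 0],
    [42, -6, 0],
    [0, 0, 0],
    [0, 0, 0]
  ],
  "yaw": [0, 0, 0, 0, 0, 0, 0, 0]
}}

```text
time_s: 12.05
tool_pos: [0.4237, -0.0495, 0.1489]
tool_rot: [0.706, 0.708, 0.0, 0.001]
contact_force: [0.1, 0.3, 0.5]
finger_gap: 0.0753
```

```bash
python3 - <<'E'
from h import *
st()
im,d=robot.capture('top')
for r in tins(im,d): print(*r)
E
```

```text
t 12.05 p [ 0.4237 -0.0495  0.1489] x [-0.002  1.    -0.001] y [1.    0.002 0.001] z [ 0.001 -0.001 -1.   ] F [0.1 0.3 0.5] gap 0.0753 q6 [-0.28 -0.12  2.14 -0.    1.11 -0.28]
[239. 173.] 310 [672.3  57.8] [46.5 46.8] 78.7 0.0684
[286. 175.] 312 [666.6 -64.2] [47.2 47.3] 75.2 0.0683
[285. 218.] 329 [554.9 -61. ] [47.1 46.8] 85.0 0.0684
[388. 251.] 353 [ 466.3 -316.3] [46.7 45.2] 89.4 0.0746
[520. 390.] 333 [ 121.1 -639.3] [44.6 42.4] 88.8 0.0264
[ 13. 416.] 160 [101.9 575.9] [18.8 56.8] 1.8 0.0729
```

Call:
{"fn": "play_rows", "kwargs": {
  "translation": [
    [1.5, 0, 40],
    [0, 0, 35],
    [0, 0, 20],
    [0, 0, 10],
    [0, 0, 0]
  ],
  "yaw": [0, 0, 0, 0, 0]
}}

```text
time_s: 12.6
tool_pos: [0.4227, -0.0494, 0.0422]
tool_rot: [0.708, 0.706, -0.001, -0.001]
contact_force: [-0.7, 0.4, 0.4]
finger_gap: 0.075
```

Call:
{"fn": "play_rows", "kwargs": {
  "translation": [
    [0, 0, 0],
    [0, 0, 0],
    [0, 0, 0],
    [0, 0, 0],
    [0, 0, 0]
  ],
  "yaw": [0, 0, 0, 0, 0],
  "hand": 20
}}

```text
time_s: 13.1
tool_pos: [0.4252, -0.0492, 0.0449]
tool_rot: [0.707, 0.707, 0.001, 0.002]
contact_force: [-0.7, -1.8, 6.2]
finger_gap: 0.047
```

Call:
{"fn": "play_rows", "kwargs": {
  "translation": [
    [0, 0, -10],
    [0, 0, -30],
    [0, 0, -40],
    [0, 0, -25],
    [0, 0, 0],
    [0, 0, 0],
    [0, 0, 0],
    [0, 0, 0]
  ],
  "yaw": [0, 0, 0, 0, 0, 0, 0, 0]
}}

```text
time_s: 13.9
tool_pos: [0.4216, -0.048, 0.146]
tool_rot: [0.707, 0.707, -0.001, -0.002]
contact_force: [-0.3, -0.0, -3.1]
finger_gap: 0.0469
```

Call:
{"fn": "play_rows", "kwargs": {
  "translation": [
    [0, 0, 0]
  ],
  "yaw": [0]
}}

```text
time_s: 14.0
tool_pos: [0.4222, -0.0482, 0.1466]
tool_rot: [0.707, 0.707, -0.001, -0.002]
contact_force: [0.3, 1.1, -2.1]
finger_gap: 0.0472
```

Call:
{"fn": "play_rows", "kwargs": {
  "translation": [
    [0, 0, 0]
  ],
  "yaw": [0]
}}

```text
time_s: 14.1
tool_pos: [0.4229, -0.0483, 0.1473]
tool_rot: [0.707, 0.707, -0.0, -0.001]
contact_force: [0.7, -0.3, -1.6]
finger_gap: 0.0471
```

Call:
{"fn": "play_rows", "kwargs": {
  "translation": [
    [0, 0, 0],
    [0, 0, 0],
    [0, 0, 0]
  ],
  "yaw": [0, 0, 0]
}}

```text
time_s: 14.4
tool_pos: [0.4236, -0.0486, 0.1483]
tool_rot: [0.707, 0.707, -0.0, 0.0]
contact_force: [-0.5, -0.5, -1.7]
finger_gap: 0.047
```

Call:
{"fn": "play_rows", "kwargs": {
  "translation": [
    [0, 0, 0],
    [0, 0, 0]
  ],
  "yaw": [0, 0]
}}

```text
time_s: 14.6
tool_pos: [0.4236, -0.0485, 0.1484]
tool_rot: [0.707, 0.707, 0.0, 0.0]
contact_force: [-0.1, 0.3, -2.4]
finger_gap: 0.0472
```

Call:
{"fn": "play_rows", "kwargs": {
  "translation": [
    [0, 0, 0],
    [0, 0, 0]
  ],
  "yaw": [0, 0]
}}

```text
time_s: 14.8
tool_pos: [0.4235, -0.0485, 0.1483]
tool_rot: [0.707, 0.707, 0.0, 0.0]
contact_force: [-0.3, 0.5, -2.1]
finger_gap: 0.0473
```

Call:
{"fn": "play_rows", "kwargs": {
  "translation": [
    [0, 0, 0],
    [0, 0, 0]
  ],
  "yaw": [0, 0]
}}

```text
time_s: 15.0
tool_pos: [0.4235, -0.0485, 0.1483]
tool_rot: [0.707, 0.707, 0.0, 0.0]
contact_force: [-0.3, -0.0, -3.3]
finger_gap: 0.0472
```

Call:
{"fn": "play_rows", "kwargs": {
  "translation": [
    [0, 0, 0],
    [0, 0, 0]
  ],
  "yaw": [0, 0]
}}

```text
time_s: 15.2
tool_pos: [0.4235, -0.0485, 0.1483]
tool_rot: [0.707, 0.707, -0.0, -0.0]
contact_force: [0.4, 0.7, -2.3]
finger_gap: 0.0469
```

```bash
python3 - <<'E'
from h import *
F=[]
for i in range(6):
    F.append(robot.get_state()['contact_force'][2]); robot.capture('wrist')
print(np.round(F,2),np.mean(F)); s=st(); print(np.round(s['joint_torque'],2))
E
```

```text
[-2.25 -2.89 -1.86 -3.8  -2.71 -4.14] -2.9419629572621133
t 15.5 p [ 0.4235 -0.0485  0.1483] x [0. 1. 0.] y [ 1. -0. -0.] z [-0.  0. -1.] F [ 0.8 -1.2 -2.5] gap 0.0471 q6 [-0.28 -0.12  2.14  0.    1.11 -0.28]
[  0.   -23.65 -28.81   0.     0.    -0.  ]
```

The settled force averages about -2.6 N, against about -1 N for the first tin, so this is the full tin. I'll put it in the box.

Call:
{"fn": "play_rows", "kwargs": {
  "translation": [
    [0, 0, -35],
    [0, 0, 0],
    [0, 0, 0],
    [0, 0, 0],
    [0, 0, 0],
    [0, 0, 0],
    [0, 0, 0],
    [0, 0, 0],
    [0, 0, 0],
    [0, 0, 0]
  ],
  "yaw": [0, -8.5, -8.5, -8.5, -8.5, -8.5, -8.5, -8.5, -8.5, -8.5]
}}

```text
time_s: 16.5
tool_pos: [0.4234, -0.0485, 0.1832]
tool_rot: [0.115, 0.993, 0.0, -0.0]
contact_force: [0.5, -0.2, -2.7]
finger_gap: 0.0472
```

Call:
{"fn": "play_rows", "kwargs": {
  "translation": [
    [-4, 30, 0],
    [-4, 40, 0],
    [-4, 40, 0],
    [-2, 40, 0],
    [0, 40, 0],
    [0, 40, 0],
    [0, 40, 0],
    [0, 16, 0],
    [0, 0, 0],
    [0, 0, 0]
  ],
  "yaw": [0, 0, 0, 0, 0, 0, 0, 0, 0, 0]
}}

```text
time_s: 17.5
tool_pos: [0.5035, 0.2257, 0.1829]
tool_rot: [0.117, 0.993, -0.001, -0.001]
contact_force: [0.0, -1.2, -3.4]
finger_gap: 0.0473
```

```bash
python3 - <<'E'
from h import *
s=st();p=s['tool_pos'][:2]-BC;print('A,B',p@BU,p@BV);lid()
E
```

```text
t 17.5 p [0.5035 0.2257 0.1829] x [-0.972  0.233  0.001] y [ 0.233  0.972 -0.002] z [-0.001 -0.001 -1.   ] F [ 0.  -1.2 -3.4] gap 0.0473 q6 [ 0.29  0.12  1.84 -0.    1.19 -1.04]
A,B 0.012302724729061208 -0.0007199230102267314
n 1209
lid angle [0.61  1.364 1.414] maxZ 0.218
```

Call:
{"fn": "play_rows", "kwargs": {
  "translation": [
    [0, 0, 30],
    [0, 0, 30],
    [0, 0, 30],
    [0, 0, 25],
    [0, 0, 10],
    [0, 0, 4],
    [0, 0, 1.5],
    [0, 0, 0]
  ],
  "yaw": [0, 0, 0, 0, 0, 0, 0, 0]
}}

```text
time_s: 18.35
tool_pos: [0.5052, 0.2264, 0.0542]
tool_rot: [0.118, 0.993, 0.0, 0.001]
contact_force: [0.3, -0.2, -3.0]
finger_gap: 0.0477
```

```bash
python3 - <<'E'
from h import *
st()
E
```

```text
t 18.35 p [0.5052 0.2264 0.0542] x [-0.972  0.234 -0.002] y [0.234 0.972 0.001] z [ 0.003  0.001 -1.   ] F [ 0.3 -0.2 -3. ] gap 0.0477 q6 [ 0.29  0.3   1.9  -0.    0.94 -1.04]
```

Next I open, rise straight up to z ≈ 0.2, and take a look.

Call:
{"fn": "play_rows", "kwargs": {
  "translation": [
    [0, 0, 1.5],
    [0, 0, 0]
  ],
  "yaw": [0, 0]
}}

```text
time_s: 18.55
tool_pos: [0.5047, 0.2266, 0.0523]
tool_rot: [0.118, 0.993, 0.0, 0.001]
contact_force: [0.1, -0.2, -2.7]
finger_gap: 0.0472
```

Call:
{"fn": "play_rows", "kwargs": {
  "translation": [
    [0, 0, 0],
    [0, 0, 0],
    [0, 0, 0],
    [0, 0, -15],
    [0, 0, -40],
    [0, 0, -45],
    [0, 0, -45],
    [0, 0, 0]
  ],
  "yaw": [0, 0, 0, 0, 0, 0, 0, 0],
  "hand": 70
}}

```text
time_s: 19.35
tool_pos: [0.5095, 0.2281, 0.2064]
tool_rot: [0.118, 0.993, 0.004, 0.008]
contact_force: [0.4, 0.5, 1.7]
finger_gap: 0.07
```

Call:
{"fn": "play_rows", "kwargs": {
  "translation": [
    [0, -40, 0],
    [0, -40, 0],
    [0, -40, 0],
    [0, -40, 0],
    [0, -40, 0],
    [0, -40, 0]
  ],
  "yaw": [0, 0, 0, 0, 0, 0]
}}

```text
time_s: 19.95
tool_pos: [0.4472, -0.0084, 0.1968]
tool_rot: [0.117, 0.993, -0.0, 0.0]
contact_force: [-0.8, 1.5, 1.2]
finger_gap: 0.0699
```

Call:
{"fn": "play_rows", "kwargs": {
  "translation": [
    [0, 0, 0],
    [0, 0, 0],
    [0, 0, 0],
    [0, 0, 0],
    [0, 0, 0],
    [0, 0, 0],
    [0, 0, 0],
    [0, 0, 0],
    [0, 0, 0]
  ],
  "yaw": [8.5, 8.5, 8.5, 8.5, 8.5, 8.5, 8.5, 8.5, 8.5]
}}

```text
time_s: 20.85
tool_pos: [0.4477, -0.007, 0.1967]
tool_rot: [0.709, 0.705, 0.0, 0.0]
contact_force: [-0.1, -0.1, 0.2]
finger_gap: 0.07
```

```bash
python3 - <<'E'
from h import *
st()
im,d=robot.capture('top');save('t2.png',im,1.4)
for r in tins(im,d): print(*r)
lid()
E
```

```text
t 20.85 p [ 0.4477 -0.007   0.1967] x [ 0.006  1.    -0.   ] y [ 1.    -0.006  0.   ] z [ 0. -0. -1.] F [-0.1 -0.1  0.2] gap 0.07 q6 [-0.17 -0.13  2.06  0.    1.21 -0.17]
[239. 173.] 313 [672.6  58. ] [46.7 46.8] 78.8 0.0685
[286. 175.] 314 [666.8 -64.3] [47.1 47.2] 75.4 0.0685
[285. 216.] 256 [558.1 -60.9] [46.2 42.6] 83.5 0.0685
[170. 238.] 337 [504.7 226.2] [46.1 45.4] 76.8 0.0744
[388. 251.] 354 [ 466.4 -316.7] [47.1 45.5] 89.2 0.0747
[520. 390.] 333 [ 121.2 -639.5] [42.9 46.6] 0.4 0.0263
[ 13. 416.] 161 [102.6 576.8] [56.3 19.4] 89.9 0.0726
n 993
lid angle [1.331 1.392 1.42 ] maxZ 0.217
```

View pics/t2.png

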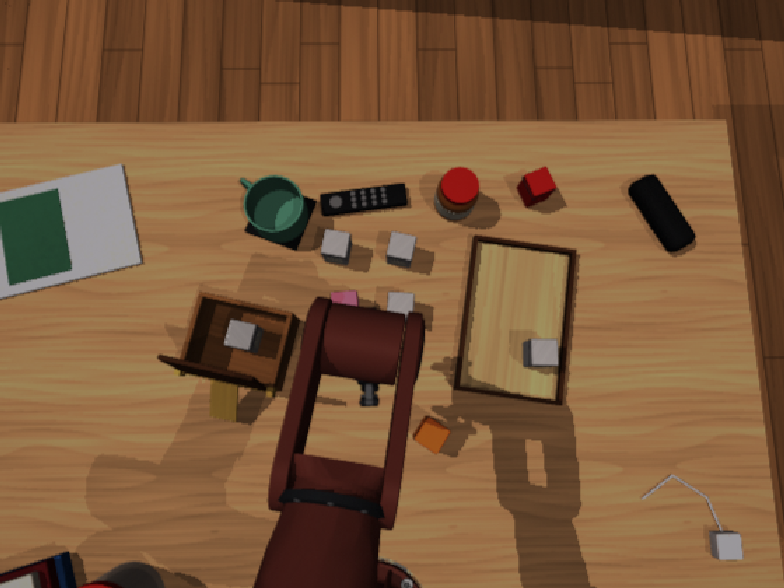

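The full tin (238,335) stands in the box and one empty (543,352) is in the tray. Next is the tin at (555,-61) mm.

Call:
{"fn": "play_rows", "kwargs": {
  "translation": [
    [-18, 36, 0],
    [-18, 36, 0],
    [-18, 36, 10],
    [0, 0, 40],
    [0, 0, 0],
    [0, 0, 0]
  ],
  "yaw": [0, 0, 0, 0, 5, 0]
}}

```text
time_s: 21.55
tool_pos: [0.5547, -0.061, 0.1445]
tool_rot: [0.736, 0.676, -0.001, -0.002]
contact_force: [0.1, -0.1, -0.5]
finger_gap: 0.0701
```

Call:
{"fn": "play_rows", "kwargs": {
  "translation": [
    [0, 0, 40],
    [0, 0, 35],
    [0, 0, 20],
    [0, 0, 8],
    [0, 0, 0]
  ],
  "yaw": [0, 0, 0, 0, 0]
}}

```text
time_s: 22.05
tool_pos: [0.5556, -0.061, 0.0432]
tool_rot: [0.737, 0.676, -0.0, -0.0]
contact_force: [-0.2, 0.5, 1.0]
finger_gap: 0.0698
```

Call:
{"fn": "play_rows", "kwargs": {
  "translation": [
    [0, 0, 0],
    [0, 0, 0],
    [0, 0, 0],
    [0, 0, 0],
    [0, 0, 0]
  ],
  "yaw": [0, 0, 0, 0, 0],
  "hand": 20
}}

```text
time_s: 22.55
tool_pos: [0.558, -0.0616, 0.0457]
tool_rot: [0.737, 0.676, 0.001, 0.002]
contact_force: [-1.0, 0.9, 5.5]
finger_gap: 0.0474
```

Call:
{"fn": "play_rows", "kwargs": {
  "translation": [
    [0, 0, -10],
    [0, 0, -30],
    [0, 0, -40],
    [0, 0, -25],
    [0, 0, 0],
    [0, 0, 0],
    [0, 0, 0],
    [0, 0, 0]
  ],
  "yaw": [0, 0, 0, 0, 0, 0, 0, 0]
}}

```text
time_s: 23.35
tool_pos: [0.5541, -0.0607, 0.146]
tool_rot: [0.737, 0.675, -0.001, -0.002]
contact_force: [0.0, -0.8, -1.2]
finger_gap: 0.0474
```

```bash
python3 - <<'E'
from h import *
F=[]
for i in range(6):
    F.append(robot.get_state()['contact_force'][2]); robot.capture('wrist')
print(np.round(F,2),np.mean(F)); st()
E
```

```text
[-1.23 -0.97 -0.79 -1.31 -0.6  -0.37] -0.8768946914260122
t 23.65 p [ 0.5556 -0.061   0.1478] x [0.087 0.996 0.   ] y [ 0.996 -0.087 -0.001] z [-0.001  0.    -1.   ] F [ 0.4 -0.1 -0.8] gap 0.0472 q6 [-0.23  0.18  1.85  0.    1.12 -0.15]
```

Call:
{"fn": "play_rows", "kwargs": {
  "translation": [
    [-30, 7, 0],
    [-40, 9, 0],
    [-40, 9, 0],
    [-40, 9, 0],
    [-40, 9, 0],
    [-40, 9, 0],
    [-42.5, 8, 0],
    [0, 0, 0],
    [0, 0, 0]
  ],
  "yaw": [0, 0, 0, 0, 0, 0, 0, 4, 0]
}}

```text
time_s: 24.55
tool_pos: [0.5915, -0.3393, 0.1478]
tool_rot: [0.761, 0.649, 0.0, -0.0]
contact_force: [-0.8, -0.1, -0.8]
finger_gap: 0.0472
```

Call:
{"fn": "play_rows", "kwargs": {
  "translation": [
    [0, 0, 35],
    [0, 0, 30],
    [0, 0, 20],
    [0, 0, 8],
    [0, 0, 2],
    [0, 0, 0]
  ],
  "yaw": [0, 0, 0, 0, 0, 0]
}}

```text
time_s: 25.15
tool_pos: [0.5925, -0.3375, 0.054]
tool_rot: [0.76, 0.65, 0.0, 0.001]
contact_force: [-0.8, 0.1, -1.0]
finger_gap: 0.0471
```

Call:
{"fn": "play_rows", "kwargs": {
  "translation": [
    [0, 0, 0],
    [0, 0, 0],
    [0, 0, 0],
    [0, 0, -15],
    [0, 0, -40],
    [0, 0, -40],
    [0, 0, 0],
    [0, 0, 0]
  ],
  "yaw": [0, 0, 0, 0, 0, 0, 0, 0],
  "hand": 70
}}

```text
time_s: 25.95
tool_pos: [0.5933, -0.3389, 0.152]
tool_rot: [0.76, 0.649, 0.001, 0.003]
contact_force: [0.4, -0.5, -1.5]
finger_gap: 0.0699
```

```bash
python3 - <<'E'
from h import *
s=st()
im,d=robot.capture('top')
for r in tins(im,d): print(*r)
R=Ro.from_quat(s['tool_rot']).as_matrix()
for g in ([.6669,-.0643],[.6725,.058]):
  print(np.round(1000*R.T@np.array([g[0]-s['tool_pos'][0],g[1]-s['tool_pos'][1],0]),1))
E
```

```text
t 25.95 p [ 0.5933 -0.3389  0.152 ] x [ 0.157  0.988 -0.003] y [ 0.988 -0.157  0.005] z [ 0.005 -0.003 -1.   ] F [ 0.4 -0.5 -1.5] gap 0.0699 q6 [-0.62  0.41  1.54  0.    1.19 -0.46]
[239. 173.] 316 [672.3  57.5] [46.7 47. ] 79.1 0.0686
[286. 175.] 309 [666.2 -64.3] [46.8 47.1] 77.5 0.0685
[389. 199.] 144 [ 594.5 -328. ] [29.1 47.7] 78.9 0.0745
[170. 238.] 348 [504.4 226.1] [47.  46.3] 75.4 0.0743
[520. 390.] 353 [ 121.8 -638.8] [46.3 44.2] 88.2 0.0262
[ 13. 416.] 163 [103.2 576.7] [55.6 20.7] 88.0 0.0727
[282.7  29.7  -0.6]
[404.4  16.1  -0.9]
```

Call:
{"fn": "play_rows", "kwargs": {
  "translation": [
    [40, 4, 0],
    [45, 5, 0],
    [45, 5, 0],
    [45, 5, 0],
    [45, 5, 0],
    [43, 5, 0],
    [20, 2, 0],
    [0, 0, 0],
    [0, 0, 0]
  ],
  "yaw": [0, 0, 0, 0, 0, 0, 0, 4, 0]
}}

```text
time_s: 26.9
tool_pos: [0.6653, -0.0617, 0.1459]
tool_rot: [0.782, 0.623, -0.001, -0.002]
contact_force: [0.2, -0.0, -0.9]
finger_gap: 0.07
```

```bash
python3 - <<'E'
from h import *
s=st()
R=Ro.from_quat(s['tool_rot']).as_matrix()
for g in ([.6667,-.0643],[.6725,.058]):
  print(np.round(1000*R.T@np.array([g[0]-s['tool_pos'][0],g[1]-s['tool_pos'][1],0]),1))
E
```

```text
t 26.9 p [ 0.6653 -0.0617  0.1459] x [ 0.223  0.975 -0.   ] y [ 0.975 -0.223 -0.004] z [-0.004  0.001 -1.   ] F [ 0.2 -0.  -0.9] gap 0.07 q6 [-0.2   0.39  1.57 -0.    1.18  0.03]
[-2.2  1.9 -0. ]
[ 1.183e+02 -1.970e+01  1.000e-01]
```

Call:
{"fn": "play_rows", "kwargs": {
  "translation": [
    [-2, 1, 40],
    [0, 0, 35],
    [0, 0, 20],
    [0, 0, 8],
    [0, 0, 0]
  ],
  "yaw": [0, 0, 0, 0, 0]
}}

```text
time_s: 27.4
tool_pos: [0.6653, -0.0656, 0.0428]
tool_rot: [0.783, 0.622, -0.002, -0.002]
contact_force: [-0.0, -0.0, 0.1]
finger_gap: 0.0702
```

Call:
{"fn": "play_rows", "kwargs": {
  "translation": [
    [0, 0, 0],
    [0, 0, 0],
    [0, 0, 0],
    [0, 0, 0],
    [0, 0, 0]
  ],
  "yaw": [0, 0, 0, 0, 0],
  "hand": 20
}}

```text
time_s: 27.9
tool_pos: [0.6688, -0.0657, 0.0474]
tool_rot: [0.783, 0.622, 0.001, 0.001]
contact_force: [-0.2, -0.4, 4.7]
finger_gap: 0.047
```

Call:
{"fn": "play_rows", "kwargs": {
  "translation": [
    [0, 0, -10],
    [0, 0, -30],
    [0, 0, -40],
    [0, 0, -25],
    [0, 0, 0],
    [0, 0, 0],
    [0, 0, 0],
    [0, 0, 0]
  ],
  "yaw": [0, 0, 0, 0, 0, 0, 0, 0]
}}

```text
time_s: 28.7
tool_pos: [0.6654, -0.0649, 0.1474]
tool_rot: [0.783, 0.622, -0.002, -0.002]
contact_force: [-0.3, 0.1, -1.4]
finger_gap: 0.047
```

```bash
python3 - <<'E'
from h import *
F=[]
for i in range(5):
    F.append(robot.get_state()['contact_force'][2]); robot.capture('wrist')
print(np.round(F,2),np.mean(F)); s=st()
R=Ro.from_quat(s['tool_rot']).as_matrix()
for g in ([.606,-.2489],[.4776,-.2281]):
  print(np.round(1000*R.T@np.array([g[0]-s['tool_pos'][0],g[1]-s['tool_pos'][1],0]),1))
E
```

```text
[-1.44 -0.44 -1.13 -0.55 -1.32] -0.9742463806221131
t 28.95 p [ 0.6669 -0.0652  0.1494] x [ 0.225  0.974 -0.   ] y [ 0.974 -0.225 -0.001] z [-0.001  0.    -1.   ] F [-0.4 -0.2 -1. ] gap 0.0471 q6 [-0.2   0.39  1.57  0.    1.18  0.02]
[-192.7  -18.     0. ]
[-2.013e+02 -1.478e+02  2.000e-01]
```

Call:
{"fn": "play_rows", "kwargs": {
  "translation": [
    [-40, -4, 0],
    [-45, -4, 0],
    [-45, -4, 0],
    [-45, -4, 0],
    [-18, -2, 0],
    [0, 0, 0],
    [0, 0, 0]
  ],
  "yaw": [0, 0, 0, 0, 0, -4, 0]
}}

```text
time_s: 29.65
tool_pos: [0.6061, -0.2498, 0.1502]
tool_rot: [0.761, 0.649, 0.0, -0.0]
contact_force: [-0.1, -0.4, -0.1]
finger_gap: 0.047
```

Call:
{"fn": "play_rows", "kwargs": {
  "translation": [
    [0, 0, 35],
    [0, 0, 30],
    [0, 0, 20],
    [0, 0, 8],
    [0, 0, 2],
    [0, 0, 0]
  ],
  "yaw": [0, 0, 0, 0, 0, 0]
}}

```text
time_s: 30.25
tool_pos: [0.6072, -0.2492, 0.0561]
tool_rot: [0.76, 0.649, 0.0, 0.001]
contact_force: [-0.1, 0.2, -1.2]
finger_gap: 0.0474
```

Call:
{"fn": "play_rows", "kwargs": {
  "translation": [
    [0, 0, 0],
    [0, 0, 0],
    [0, 0, 0],
    [0, 0, -15],
    [0, 0, -40],
    [0, 0, -40],
    [0, 0, 0],
    [0, 0, 0],
    [0, 0, 0]
  ],
  "yaw": [0, 0, 0, 0, 0, 0, 0, 0, 0],
  "hand": 70
}}

```text
time_s: 31.15
tool_pos: [0.6056, -0.249, 0.1499]
tool_rot: [0.76, 0.649, -0.0, -0.001]
contact_force: [-0.0, 0.4, -0.2]
finger_gap: 0.0701
```

```bash
python3 - <<'E'
from h import *
s=st()
im,d=robot.capture('top')
for r in tins(im,d): print(*r)
R=Ro.from_quat(s['tool_rot']).as_matrix()
for g in ([.6725,.0578],):
  print(np.round(1000*R.T@np.array([g[0]-s['tool_pos'][0],g[1]-s['tool_pos'][1],0]),1))
E
```

```text
t 31.15 p [ 0.6056 -0.249   0.1499] x [0.157 0.988 0.   ] y [ 0.988 -0.157 -0.001] z [-0.001  0.001 -1.   ] F [-0.   0.4 -0.2] gap 0.0701 q6 [-0.5   0.36  1.61  0.    1.17 -0.34]
[239. 173.] 318 [672.2  57.7] [47.1 47.3] 78.6 0.0686
[170. 238.] 350 [504.3 226.3] [48.2 47.1] 77.9 0.0742
[520. 390.] 349 [ 121.5 -638.9] [47.8 43.8] 88.2 0.0264
[ 13. 416.] 161 [100.1 576. ] [19.  54.8] 5.7 0.0727
[3.135e+02 1.800e+01 1.000e-01]
```

Call:
{"fn": "play_rows", "kwargs": {
  "translation": [
    [40, 2, 0],
    [45, 3, 0],
    [45, 3, 0],
    [45, 3, 0],
    [45, 3, 0],
    [45, 3, 0],
    [45, 1, 0],
    [3.5, 0, 0],
    [0, 0, 0],
    [0, 0, 0]
  ],
  "yaw": [0, 0, 0, 0, 0, 0, 0, 0, 2, 0]
}}

```text
time_s: 32.2
tool_pos: [0.6719, 0.0577, 0.1483]
tool_rot: [0.771, 0.636, -0.001, -0.001]
contact_force: [0.4, -0.4, 0.4]
finger_gap: 0.07
```

```bash
python3 - <<'E'
from h import *
s=st()
R=Ro.from_quat(s['tool_rot']).as_matrix()
for g in ([.6725,.0578],):
  print(np.round(1000*R.T@np.array([g[0]-s['tool_pos'][0],g[1]-s['tool_pos'][1],0]),1))
E
```

```text
t 32.2 p [0.6719 0.0577 0.1483] x [ 0.19   0.982 -0.001] y [ 0.982 -0.19  -0.003] z [-0.004 -0.    -1.   ] F [ 0.4 -0.4  0.4] gap 0.07 q6 [-0.02  0.4   1.55 -0.    1.19  0.17]
[ 0.3  0.6 -0. ]
```

Call:
{"fn": "play_rows", "kwargs": {
  "translation": [
    [0, 0, 40],
    [0, 0, 35],
    [0, 0, 20],
    [0, 0, 8],
    [0, 0, 0]
  ],
  "yaw": [0, 0, 0, 0, 0]
}}

```text
time_s: 32.7
tool_pos: [0.6714, 0.0567, 0.0451]
tool_rot: [0.772, 0.636, -0.002, -0.001]
contact_force: [0.7, -0.2, -0.3]
finger_gap: 0.0699
```

Call:
{"fn": "play_rows", "kwargs": {
  "translation": [
    [0, 0, 0],
    [0, 0, 0],
    [0, 0, 0],
    [0, 0, 0],
    [0, 0, 0]
  ],
  "yaw": [0, 0, 0, 0, 0],
  "hand": 20
}}

```text
time_s: 33.2
tool_pos: [0.6749, 0.0574, 0.0495]
tool_rot: [0.772, 0.636, 0.001, 0.001]
contact_force: [0.3, 0.3, 6.2]
finger_gap: 0.0471
```

Call:
{"fn": "play_rows", "kwargs": {
  "translation": [
    [0, 0, -10],
    [0, 0, -30],
    [0, 0, -40],
    [0, 0, -25],
    [0, 0, 0],
    [0, 0, 0],
    [0, 0, 0],
    [0, 0, 0]
  ],
  "yaw": [0, 0, 0, 0, 0, 0, 0, 0]
}}

```text
time_s: 34.0
tool_pos: [0.6713, 0.0576, 0.1495]
tool_rot: [0.772, 0.636, -0.002, -0.002]
contact_force: [-0.3, 0.2, -1.4]
finger_gap: 0.0468
```

```bash
python3 - <<'E'
from h import *
F=[]
for i in range(5):
    F.append(robot.get_state()['contact_force'][2]); robot.capture('wrist')
print(np.round(F,2),np.mean(F)); s=st()
R=Ro.from_quat(s['tool_rot']).as_matrix()
for g in ([.4776,-.2281],):
  print(np.round(1000*R.T@np.array([g[0]-s['tool_pos'][0],g[1]-s['tool_pos'][1],0]),1))
im,d=robot.capture('top')
for r in tins(im,d): print(*r)
E
```

```text
[-1.39 -1.36 -0.89 -0.15 -1.04] -0.96618233064829
t 34.25 p [0.6728 0.0575 0.1514] x [ 0.191  0.982 -0.   ] y [ 0.982 -0.191 -0.001] z [-0.001  0.    -1.   ] F [0.4 0.8 0. ] gap 0.0468 q6 [-0.02  0.4   1.55  0.    1.19  0.17]
[-3.177e+02 -1.370e+02  3.000e-01]
[359. 196.] 300 [ 608.2 -249.5] [45.2 46.8] 80.3 0.0744
[393. 201.] 325 [ 593.1 -337.3] [48.1 47.2] 80.5 0.0745
[388. 251.] 356 [ 466.4 -316.2] [47.6 45.3] 89.2 0.0744
[520. 390.] 345 [ 121.  -639.6] [44.  47.1] 1.1 0.0262
[ 13. 416.] 164 [101.9 576.6] [19.  55.3] 1.3 0.0727
```

Call:
{"fn": "play_rows", "kwargs": {
  "translation": [
    [-35, -15, 0],
    [-42, -18, 0],
    [-42, -18, 0],
    [-42, -18, 0],
    [-42, -18, 0],
    [-42, -18, 0],
    [-42, -18, 0],
    [-30.5, -14, 0],
    [0, 0, 0],
    [0, 0, 0]
  ],
  "yaw": [0, 0, 0, 0, 0, 0, 0, 0, -2, 0]
}}

```text
time_s: 35.3
tool_pos: [0.4776, -0.2291, 0.1526]
tool_rot: [0.761, 0.648, 0.0, 0.0]
contact_force: [-0.1, -0.3, -0.3]
finger_gap: 0.0472
```

Call:
{"fn": "play_rows", "kwargs": {
  "translation": [
    [0, 0, 35],
    [0, 0, 30],
    [0, 0, 20],
    [0, 0, 8],
    [0, 0, 2],
    [0, 0, 0]
  ],
  "yaw": [0, 0, 0, 0, 0, 0]
}}

```text
time_s: 35.9
tool_pos: [0.4789, -0.228, 0.058]
tool_rot: [0.76, 0.65, 0.0, 0.001]
contact_force: [0.3, 0.2, -1.4]
finger_gap: 0.047
```

Call:
{"fn": "play_rows", "kwargs": {
  "translation": [
    [0, 0, 0],
    [0, 0, 0],
    [0, 0, 0],
    [0, 0, -15],
    [0, 0, -45],
    [0, 0, -45],
    [0, 0, -45],
    [0, 0, -45],
    [0, 0, 0],
    [0, 0, 0]
  ],
  "yaw": [0, 0, 0, 0, 0, 0, 0, 0, 0, 0],
  "hand": 70
}}

```text
time_s: 36.9
tool_pos: [0.479, -0.2286, 0.2555]
tool_rot: [0.76, 0.649, 0.001, 0.003]
contact_force: [-0.2, 0.2, -0.5]
finger_gap: 0.0699
```

```bash
python3 - <<'E'
from h import *
s=st()
im,d=robot.capture('top')
for r in tins(im,d): print(*r)
E
```

```text
t 36.9 p [ 0.479  -0.2286  0.2555] x [ 0.157  0.988 -0.002] y [ 0.988 -0.157  0.005] z [ 0.005 -0.003 -1.   ] F [-0.2  0.2 -0.5] gap 0.0699 q6 [-0.58 -0.    1.82 -0.    1.32 -0.42]
[358. 196.] 324 [ 608.  -248.5] [47.5 46.9] 81.2 0.0746
[170. 239.] 354 [504.1 226.6] [48.  46.8] 77.5 0.0744
[349. 244.] 198 [ 480.9 -222. ] [34.6 47.1] 80.9 0.0745
[391. 257.] 94 [ 453.8 -321.6] [33.9 20.1] 89.8 0.0744
[520. 390.] 339 [ 121.1 -639.4] [45.2 42.9] 89.5 0.026
[ 13. 416.] 161 [102.3 577.2] [58.7 18.6] 89.9 0.0727
```

Call:
{"fn": "play_rows", "kwargs": {
  "translation": [
    [0, 0, 0],
    [40, -19, 0],
    [45, -21, 0],
    [45, -21, 0],
    [45, -21, 0],
    [45, -21, 0],
    [45, -21, 0],
    [45, -21, 0],
    [45, -21, 0],
    [45, -21, 0]
  ],
  "yaw": [4.5, 0, 0, 0, 0, 0, 0, 0, 0, 0],
  "hand": 0
}}

```text
time_s: 37.95
tool_pos: [0.3874, 0.206, 0.2502]
tool_rot: [0.785, 0.619, -0.002, -0.001]
contact_force: [0.2, 0.3, 0.8]
finger_gap: -0.0001
```

Call:
{"fn": "play_rows", "kwargs": {
  "translation": [
    [45, -21, 0],
    [3, -2, 0],
    [0, 0, 0],
    [0, 0, 0]
  ],
  "yaw": [0, 0, 0, 0]
}}

```text
time_s: 38.35
tool_pos: [0.3779, 0.2555, 0.2508]
tool_rot: [0.785, 0.619, -0.002, -0.0]
contact_force: [0.5, -0.2, -0.5]
finger_gap: -0.0003
```

```bash
python3 - <<'E'
from h import *
s=st();p=s['tool_pos'][:2]-BC;print('A,B',p@BU,p@BV);lid()
E
```

```text
t 38.35 p [0.3779 0.2555 0.2508] x [ 0.234  0.972 -0.003] y [ 0.972 -0.234 -0.002] z [-0.003 -0.002 -1.   ] F [ 0.5 -0.2 -0.5] gap -0.0003 q6 [ 0.44 -0.16  1.98 -0.    1.33  0.68]
A,B -0.11679943505271481 -0.0010457243090333764
n 998
lid angle [1.33  1.393 1.42 ] maxZ 0.218
```

Call:
{"fn": "play_rows", "kwargs": {
  "translation": [
    [0, 0, 40],
    [0, 0, 28],
    [0, 0, 0],
    [0, 15, 0],
    [0, 15, 0],
    [0, 10, 0],
    [0, 10, 2],
    [0, 10, 3],
    [0, 10, 4],
    [0, 0, 0]
  ],
  "yaw": [0, 0, 0, 0, 0, 0, 0, 0, 0, 0]
}}

```text
time_s: 39.4
tool_pos: [0.4477, 0.2399, 0.1747]
tool_rot: [0.786, 0.619, -0.0, 0.0]
contact_force: [-0.5, -0.0, 0.3]
finger_gap: -0.0003
```

```bash
python3 - <<'E'
from h import *
s=st();p=s['tool_pos'][:2]-BC;print('A,B',p@BU,p@BV);lid()
E
```

```text
t 39.4 p [0.4477 0.2399 0.1747] x [ 0.234  0.972 -0.001] y [ 0.972 -0.234  0.   ] z [ 0.    -0.001 -1.   ] F [-0.5 -0.   0.3] gap -0.0003 q6 [ 0.35  0.03  1.94 -0.    1.16  0.59]
A,B -0.04525809679745707 1.5693057447122605e-06
n 618
lid angle [1.036 1.11  1.424] maxZ 0.222
```

Call:
{"fn": "play_rows", "kwargs": {
  "translation": [
    [0, 10, 5],
    [0, 8, 8],
    [0, 8, 9],
    [0, 8, 12],
    [0, 5, 12],
    [0, 3, 12],
    [0, 3, 8],
    [0, 0, 0]
  ],
  "yaw": [0, 0, 0, 0, 0, 0, 0, 0]
}}

```text
time_s: 40.25
tool_pos: [0.4888, 0.2292, 0.1068]
tool_rot: [0.785, 0.619, -0.002, -0.001]
contact_force: [0.2, -0.5, -0.0]
finger_gap: 0.0002
```

Call:
{"fn": "play_rows", "kwargs": {
  "translation": [
    [0, 0, 5],
    [0, 0, 3],
    [0, 0, 0]
  ],
  "yaw": [0, 0, 0]
}}

```text
time_s: 40.55
tool_pos: [0.49, 0.2298, 0.101]
tool_rot: [0.785, 0.619, -0.0, -0.0]
contact_force: [0.7, -0.4, 0.5]
finger_gap: 0.0003
```

Call:
{"fn": "play_rows", "kwargs": {
  "translation": [
    [0, 0, 2],
    [0, 0, 2],
    [0, 0, 0]
  ],
  "yaw": [0, 0, 0]
}}

```text
time_s: 40.85
tool_pos: [0.4905, 0.23, 0.0999]
tool_rot: [0.785, 0.619, -0.0, -0.0]
contact_force: [-5.6, -1.3, 12.8]
finger_gap: -0.0001
```

```bash
python3 - <<'E'
from h import *
s=st();im=robot.capture('scene')[0];save('s3.png',im[200:340,280:440],5)
E
```

```text
t 40.85 p [0.4905 0.23   0.0999] x [ 0.233  0.972 -0.   ] y [ 0.972 -0.233 -0.001] z [-0.001 -0.    -1.   ] F [-5.6 -1.3 12.8] gap -0.0001 q6 [ 0.31  0.21  1.91 -0.    1.02  0.54]
```

View pics/s3.png

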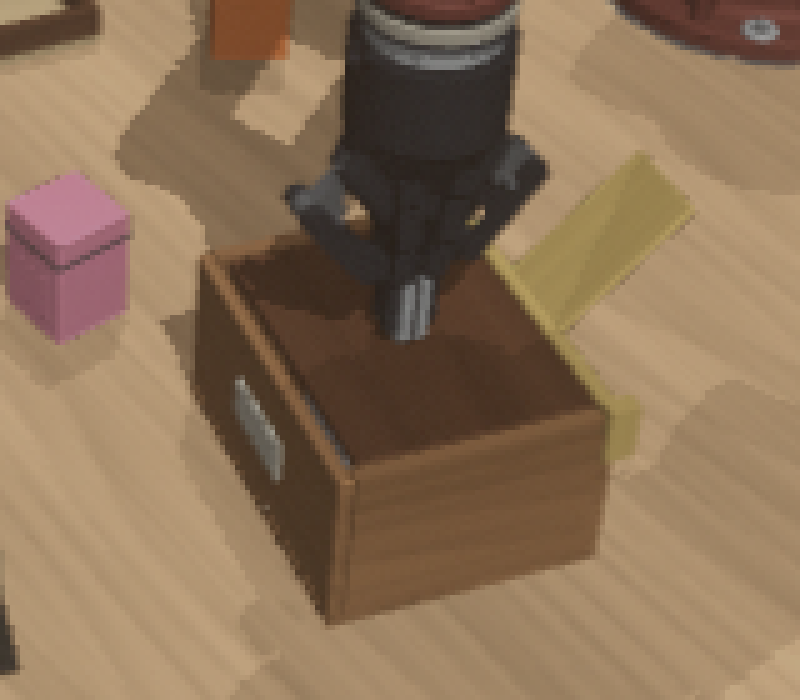

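The crop shows the plate sitting flush inside the rim, fingertip on it at (410,330), and the tail up at (610,240), with 13 N reaction. One firmer press, then retreat and check.

Call:
{"fn": "play_rows", "kwargs": {
  "translation": [
    [0, 0, 2],
    [0, 0, 1],
    [0, 0, 0],
    [0, 0, -10],
    [0, 0, -40],
    [0, 0, -45],
    [0, 0, -45],
    [0, 0, -20]
  ],
  "yaw": [0, 0, 0, 0, 0, 0, 0, 0]
}}

```text
time_s: 41.7
tool_pos: [0.4927, 0.2308, 0.26]
tool_rot: [0.785, 0.619, 0.004, 0.001]
contact_force: [0.8, 0.6, 0.6]
finger_gap: -0.0001
```

Call:
{"fn": "play_rows", "kwargs": {
  "translation": [
    [-40, 0, 0],
    [-45, -5, 0],
    [-45, -5, 0],
    [-45, -5, 0],
    [-45, -5, 0],
    [0, 0, 0],
    [0, 0, 0]
  ],
  "yaw": [0, 0, 0, 0, 0, 0, 0]
}}

```text
time_s: 42.4
tool_pos: [0.4195, 0.0201, 0.2545]
tool_rot: [0.786, 0.618, 0.001, 0.0]
contact_force: [0.1, 0.0, -0.6]
finger_gap: -0.0002
```

```bash
python3 - <<'E'
from h import *
st()
im,d=robot.capture('top');save('t4.png',im,1.4)
print('tray frame:')
for r in tins(im,d):
    q=r[2]/1000-np.array([.5346,-.2829]);print(r[2],r[5],'->',np.round([q@[.987,-.16],q@[.16,.987]],3))
P=cloud('top',d);ok=d>0
A=(P[...,:2]-BC)@BU;B=(P[...,:2]-BC)@BV;Z=P[...,2]
k=ok&(abs(A)<.05)&(abs(B)<.065);f=np.polyfit(A[k],Z[k],1);print('lid slope',f[0],'z at centre',f[1])
k=ok&(A>-.14)&(A<-.085)&(abs(B)<.02)&(Z>.02);f=np.polyfit(A[k],Z[k],1);print('tail angle deg',np.degrees(np.arctan(-f[0])))
E
```

```text
t 42.4 p [0.4195 0.0201 0.2545] x [0.236 0.972 0.001] y [ 0.972 -0.236  0.001] z [ 0.001  0.001 -1.   ] F [ 0.1  0.  -0.6] gap -0.0002 q6 [-0.12 -0.26  2.05  0.    1.35  0.12]
tray frame:
[ 608.1 -248.6] 0.0747 -> [0.067 0.046]
[ 592.7 -337.4] 0.0746 -> [ 0.066 -0.044]
[ 479.6 -228.5] 0.0744 -> [-0.063  0.045]
[ 466.6 -316. ] 0.0747 -> [-0.062 -0.044]
[ 121.2 -639.2] 0.0263 -> [-0.351 -0.418]
[ 97.2 575.9] 0.0727 -> [-0.569  0.778]
lid slope 0.002007549095122021 z at centre 0.09043945032750843
tail angle deg 42.49932121522512
```

View pics/t4.png

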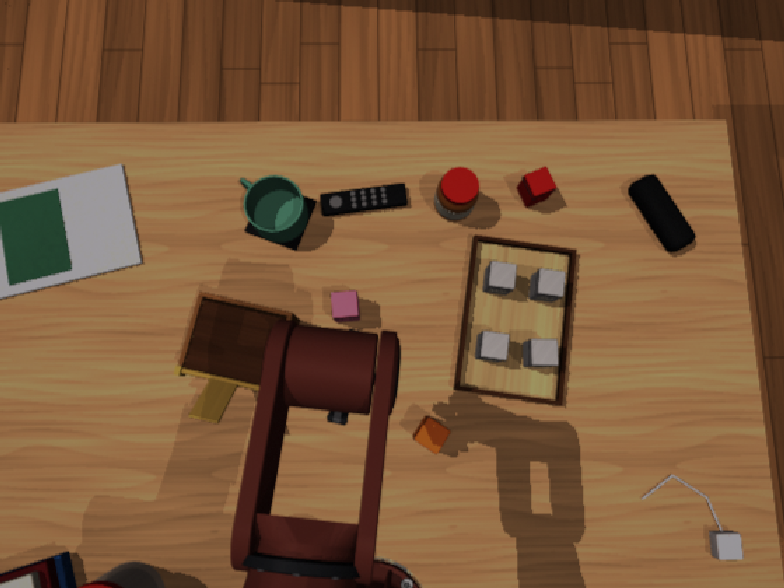

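The four empties are in the tray at (501,276), (548,284), (493,346) and (543,352). The lid is flat at (240,340), and the mug, remote and jar haven't moved. No other tin shows up in either camera's views.

```bash
python3 -c "
from workcell import robot
print(robot.finish_job())"
```

```text
the job is handed in; nothing more can be done
None
```

The job is handed in at about 42 s of simulated time. The full tin is shut inside the tea box and the four empty tins stand in the tray. No verdict is reported, so what follows rests on my own checks.

- **Lid opening:** I pressed the tail down, and the lid measured about 1.4 rad open.
- **Finding the full tin:** Five tins were present. One pulled about 2.6–3 N when lifted, while each of the other four pulled about 1 N. The single readings were noisy, so I averaged several for all but the first tin, whose two held readings were each −1.2 N.
- **Full tin:** It was standing on the box floor near the centre when I last saw it, before closing the lid.
- **Empty tins:** They stand apart in the tray at about (±65, ±45) mm in its frame. Their tops are at 75 mm, which fits tins standing on the floor.
- **Lid closing:** I pressed it shut until the force reached 13 N, then a little further. Afterwards the lid's slope was 0.002 rad and the tail was at 42.5°, against 43° for shut.
- **Mug, jar and remote:** They look unmoved in the last top view; I did not measure them again.
- **Arm:** It was clear of everything, at z = 0.25 m.

No check failed. I saw no tin get knocked aside and no grip slip.

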